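# Slide the board out over the stand's edge, ready to be taken

## Robot

A 6-joint arm with a two-finger parallel gripper is mounted at the origin on a cart in front of the work surface, level with it; the furniture and walls round the work are solid. World frame = base frame: x ahead of the robot, y to its left, z up, the work surface at z = 0. Lengths are in m, angles in rad, forces in N, time in s.
With the tool pointing down it reaches from about 0.375 to 0.9 m from the base axis. Payload 3.1 kg.
Tool frame: the origin (TCP) lies at the very end of the fingers, on their centre line; the grasp point (between the pads) lies 19 mm behind it (tcp_to_grasp is the distance from the TCP to the grasp point, in m); z points along the fingers, y is the direction in which the jaws open and shut (so a half turn about z gives the same grasp; the last joint's range is limited). The gripper opens to 85 mm and grips with 20 to 120 N. Pads are 22 mm wide; open, the fingers measure 114 mm over their backs; the gripper's body (76 mm by 85 mm) begins 54 mm behind the grasp point. The pads swing forward as they close: fully open they stand 13 mm farther back than shut.
Start: joints at [-0.178, 0.527, 1.433, -0, 1.181, -0.178], TCP at [0.625, 0, 0.231] pointing down, gripper open.
Joint ranges: [-3.08, 3.08], [-0.75, 2.2], [0.22, 2.44], [-1.43, 4.57], [0, 2.65], [-2.85, 2.85]. Speed limits (rad/s): [2.79, 2.79, 3.14, 3.14, 3.14, 3.14].

## Interface

Orientations are given as a unit quaternion [x, y, z, w].
In Python, from station import sense, snapshot, camera_info, sign_off, tcp_to_grasp gives the robot as it stands.
- The arm moves only by the shell command python3 -m inch 'ROWS' [FORCE]. ROWS is JSON, a list of rows, each a list of 3 entries, a list of its own where there are three numbers: the closure, from -1 (fully open) to 1 (shut), so that 0 is half open, then the shift along the tool's x, y, z normalised to -1 to 1, where 1 is 10 cm, then the turn, a rotation vector about the tool's x, y, z normalised to -1 to 1, where 1 is 360 degrees. In form: [[jaw, [dx, dy, dz], [ax, ay, az]], ...]. A call has 1 to 20 rows; each row is the pose to reach, as a shift and turn from the pose commanded when the call began, along the tool's axes at that moment, turning the shorter way round; what a row does not reach only later rows make up. A row lasts 1/10 s, in which the tool goes at most 50 mm and 8.59 degrees, less where a joint would pass 70% of its speed; a pose out of reach is approached as far as the arm can. A call with a number of a shift or a turn outside -1 to 1 is refused whole. A call with a gripper value outside its range is refused whole. The fingers move at their own pace and stop on an object; FORCE is the grip in N (left out, the last holds). Time passes only in rows, so rows that repeat a pose let the fingers close. It gives the time, the measured TCP pose, the force and the opening at its end, in the units of the state.
- sense(): the state, without advancing time (a new reading comes with each control period).
- snapshot(name): name is "scene" or "side" or "wrist"; returns (picture, depth): 480x640x3 uint8, blue, green, red; 480x640 float32, m along the optical axis (not along the pixel's ray), 0 where there is no reading.
- camera_info(name): a dict with "K" (3x3 intrinsics, pixels), "origin" and "orientation" of the camera in the world. Camera axes: x right, y down, z forward; pixel columns grow to the right and rows downward; lengths in m; the calibration is good to about 2 mm. A picture is of the moment at which its call begins: read the wrist's pose just before it. camera_info takes no time and is no camera call; for the wrist camera it gives the pose at the moment of the call.
- sign_off(): hands the job in, once; it reports no verdict.
The state is a dict: "t": time; "q": joint angles; "qd": joint speeds; "tau": joint torques, N m; "tcp_pos": TCP position; "tool_rot": TCP orientation; "force": force on the tool from outside, world axes, zero at the start; "ft_torque": the same for the moment, N m; "finger_gap": opening from 0.0 (shut) to 1.0 (fully open).
Only numpy, scipy, OpenCV 4.12 (cv2) and the standard library are available. Lean on these libraries where they do the work, as an engineer would, in place of code of your own. Each camera call takes 0.05 s, during which the arm holds its last target.

## Task

The small wooden board lies flat on the low grey stand, where nobody can get their fingers under it. With your fingertips, push it toward the robot's side until it sticks out 4 cm past the stand's near long edge, square to that edge and not sticking out past the stand's two ends. Only slide it: do not lift it or let it tip, and leave the salt jar, the tape roll and the marker around the stand where they are.

Things in the scene. Friction and masses are not known exactly. Their poses are not given: they have to be found in the camera images.
- stand: low grey stand fixed on the table, 240 mm deep (its x) by 300 mm wide (its y), flat top 50 mm above the table without any rim; origin in the middle of its footprint at table height; x points from its near long edge to its far one, z up
- stand_edge (a point): middle of the stand's near long edge (robot's side), at the height of its top; same axes as the stand: x points inward over the top, square to the edge, y along the edge
- board_center (a point): centre (half-way up) of the small loose wooden board, 115 mm (its x) by 190 mm (its y) by 12 mm thick, about 0.13 to 0.25 kg, lying flat on the stand, its x turned less than 20 degrees from the stand's x; it slides freely on the stand's top, and stays level for any overhang under 50 mm if not pressed down there
- board_front (a point): middle of the board's near long side face (robot's side), half-way up its thickness, 57.5 mm from the board's centre; same axes as the board
- salt_jar: standing jar with a red cap, 45 mm across, 106 mm high, loose on the table to the right of the stand; origin at its underside's centre
- tape_roll: roll of beige tape lying flat, 83 mm across, 24 mm high, loose on the table to the left of the stand; origin at its underside's centre
- marker: black and white marker pen lying loose on the table in front of the stand's right end, near the table's front edge, 17 x 130 (its y) x 20 mm; origin at its underside's centre
- board: the same wooden board; origin at its underside's centre, axes as given for its centre point

How it is judged:
At the end, for the whole second after the job is handed in: The middle of the board's near side is 30 to 50 mm out past the near edge, square to it within 0.12 rad, its centre within 50 mm of the stand's middle along the edge; it lies flat and still on the stand; salt jar, tape roll and marker are within 15 mm of their start (x of board_front in the frame of stand_edge between -0.05 and -0.03 m and angle between the x axis of board_center and the x axis of stand, either way round below 0.12 rad and y of board_center in the frame of stand_edge between -0.05 and 0.05 m and z of board_center in the frame of stand_edge between 0.002 and 0.01 m and angle between board_center's own z axis and vertical below 0.05 rad and contact force between board and stand above 0.3 N and linear speed of board below 0.01 m/s and distance of each of salt_jar, tape_roll, marker from where it was at the start of the episode below 0.015 m); the robot touches nothing.
It fails at once if the board is lifted more than 10 mm off the stand's top or falls below it (z of board_center in the frame of stand_edge above 0.016 m or z of board_center in the frame of stand_edge below -0.004 m).
It fails at once if the board is tipped (angle between board_center's own z axis and vertical above 0.15 rad).
It fails at once if the salt jar is moved by more than 15 mm or tipped (distance of salt_jar from where it was at the start of the episode above 0.015 m or angle between salt_jar's own z axis and vertical above 0.2 rad).
It fails at once if the tape roll is moved by more than 15 mm or tipped (distance of tape_roll from where it was at the start of the episode above 0.015 m or angle between tape_roll's own z axis and vertical above 0.2 rad).
It fails at once if the marker is moved by more than 15 mm or tipped (distance of marker from where it was at the start of the episode above 0.015 m or angle between marker's own z axis and vertical above 0.2 rad).
It also fails if it takes over 32 s, if anything falls off the work surface, if the arm or the gripper's body presses on something with over 40 N, if the wrist force passes 120 N, or if a joint passes its speed limit or range.

## Working session

There is one attempt and no reset: what is moved stays moved. The work goes in short steps, Python scripts to look and compute and a shell command to move; the robot and the scene stay as the last step left them, time stands still between calls to the robot, and variables do not carry over. Pictures are saved under pics/ and viewed, and the job is handed in when it is done.

```bash
mkdir -p pics; ls; python3 - <<'E'
from station import *
import cv2,numpy as np
s=sense();print({k:np.round(v,3).tolist() for k,v in s.items()})
for n in ["scene","side"]:
    p,d=snapshot(n);cv2.imwrite(f"pics/{n}0.png",p);np.save(f"pics/{n}0.npy",d)
    c=camera_info(n);print(n,c)
E
```

```text
pics
{'t': 0.0, 'q': [-0.179, 0.529, 1.434, 0.0, 1.181, -0.178], 'qd': [-0.001, -0.001, -0.0, -0.0, 0.0, -0.001], 'tau': [0.0, -44.234, -17.802, -0.0, 0.008, 0.0], 'tcp_pos': [0.624, 0.0, 0.23], 'tool_rot': [0.707, 0.707, -0.001, -0.001], 'force': [0.089, 0.4, -0.23], 'ft_torque': [0.008, 0.042, -0.042], 'finger_gap': 1.0}
scene {'K': array([[561.29235784,   0.        , 328.91488062],
       [  0.        , 561.29235784, 240.21668727],
       [  0.        ,   0.        ,   1.        ]]), 'origin': array([-0.01892501, -0.64575928,  0.89614505]), 'orientation': array([ 0.87958925, -0.29130747,  0.1132104 , -0.3586727 ])}
side {'K': array([[577.48302684,   0.        , 317.44819998],
       [  0.        , 577.48302684, 240.54421555],
       [  0.        ,   0.        ,   1.        ]]), 'origin': array([ 0.96423333, -0.22643269,  1.03631258]), 'orientation': array([ 0.81207592,  0.52136211, -0.13683929, -0.22358279])}
```

View pics/scene0.png

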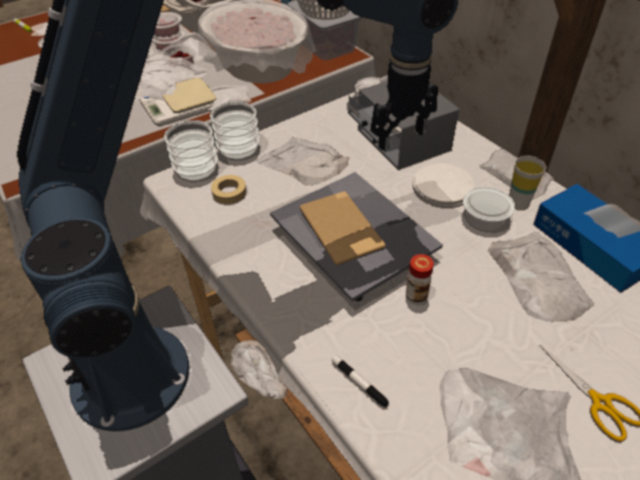

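View pics/side0.png

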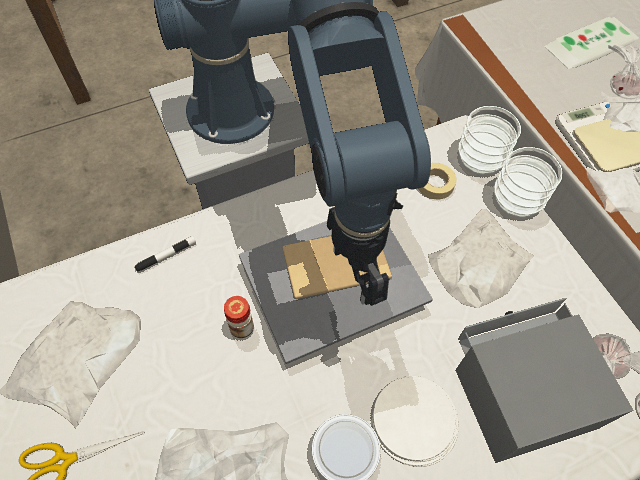

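The scene view shows the stand with corners near (272,215), (357,178), (440,243) and (358,297). The board on it runs from about (300,210) to (384,248). The jar is at (420,280), the tape at (229,189) and the marker at (360,382). Next I measure them with colour masks and ray casts onto planes.

```bash
cat > h.py <<'E'
from station import *
import cv2,numpy as np
from scipy.spatial.transform import Rotation as R
def cast(n,uv,z):
    c=camera_info(n); uv=np.atleast_2d(uv).astype(float)
    r=np.c_[uv,np.ones(len(uv))]@np.linalg.inv(c["K"]).T@R.from_quat(c["orientation"]).as_matrix().T
    o=np.array(c["origin"]); return o+r*((z-o[2])/r[:,2])[:,None]
def cloud(n,d):
    c=camera_info(n);v,u=np.mgrid[:480,:640]
    p=np.stack([u*d,v*d,d],-1)@np.linalg.inv(c["K"]).T
    return p@R.from_quat(c["orientation"]).as_matrix().T+np.array(c["origin"])
def masks(n,p,d):
    P=cloud(n,d);hsv=cv2.cvtColor(p,cv2.COLOR_BGR2HSV);H,S,V=[hsv[...,i].astype(int) for i in range(3)]
    roi=(d>0)&(P[...,0]>.3)&(P[...,0]<.95)&(abs(P[...,1])<.3)
    wood=roi&(H>8)&(H<25)&(S>90)&(P[...,2]>.045)&(P[...,2]<.08)
    top=roi&(P[...,2]>.04)&(P[...,2]<.075)&((S<90)&(V<140)|wood)
    out=[]
    for m in (wood,top):
        m=cv2.morphologyEx(m.astype(np.uint8)*255,cv2.MORPH_OPEN,np.ones((3,3)))
        k,l,st,_=cv2.connectedComponentsWithStats(m); i=1+np.argmax(st[1:,4]); out.append(((l==i)*255).astype(np.uint8))
    return P,out[0],out[1]
def rect(n,m,z):
    c=max(cv2.findContours(m,cv2.RETR_EXTERNAL,cv2.CHAIN_APPROX_NONE)[0],key=cv2.contourArea)
    w=cast(n,c[:,0],z)[:,:2].astype(np.float32)*1000
    return cv2.minAreaRect(w),w
E
python3 - <<'E'
from h import *
for n in ["scene","side"]:
    p=cv2.imread(f"pics/{n}0.png");d=np.load(f"pics/{n}0.npy")
    P,b,t=masks(n,p,d)
    print(n,"zmed board",np.median(P[b>0][:,2]),"top",np.median(P[(t>0)&(b==0)][:,2]))
    for nm,m,z in(("board",b,.062),("stand",t,.05)):
        r,w=rect(n,m,z);print(nm,np.round(r[0]),np.round(r[1]),round(r[2],1),np.round(cv2.boxPoints(r)).tolist())
    o=p.copy();o[t>0]=(o[t>0]*.5+np.array([128,0,0])).astype(np.uint8);o[b>0]=(0,255,0)
    cv2.imwrite(f"pics/{n}m.png",np.vstack([cv2.resize(x[150:350,200:460],None,fx=1.5*2,fy=1.5) if 0 else cv2.resize(x[150:350,200:460],(780,300*1)) for x in(p,o)]))
E
```

```text
scene zmed board 0.06143128399027453 top 0.04949467239209687
board [502.  33.] [194. 118.] 79.2 [[426.0, -52.0], [541.0, -74.0], [578.0, 117.0], [462.0, 139.0]]
stand [523.  17.] [304. 244.] 89.5 [[400.0, -135.0], [644.0, -137.0], [647.0, 168.0], [403.0, 170.0]]
side zmed board 0.0612500591908684 top 0.049425816880258044
board [500.   3.] [122. 116.] 78.8 [[432.0, -45.0], [545.0, -68.0], [569.0, 51.0], [455.0, 74.0]]
stand [529. -21.] [218. 242.] 89.6 [[407.0, -129.0], [649.0, -131.0], [650.0, 87.0], [408.0, 89.0]]
```

```bash
python3 - <<'E'
import cv2,numpy as np
a=np.vstack([np.hstack([cv2.imread(f"pics/{n}m.png")[:300],cv2.imread(f"pics/{n}m.png")[300:]]) for n in("scene","side")])
cv2.imwrite("pics/m.png",cv2.resize(a,(800,600)))
E
```

```text
(no output)
```

View pics/m.png

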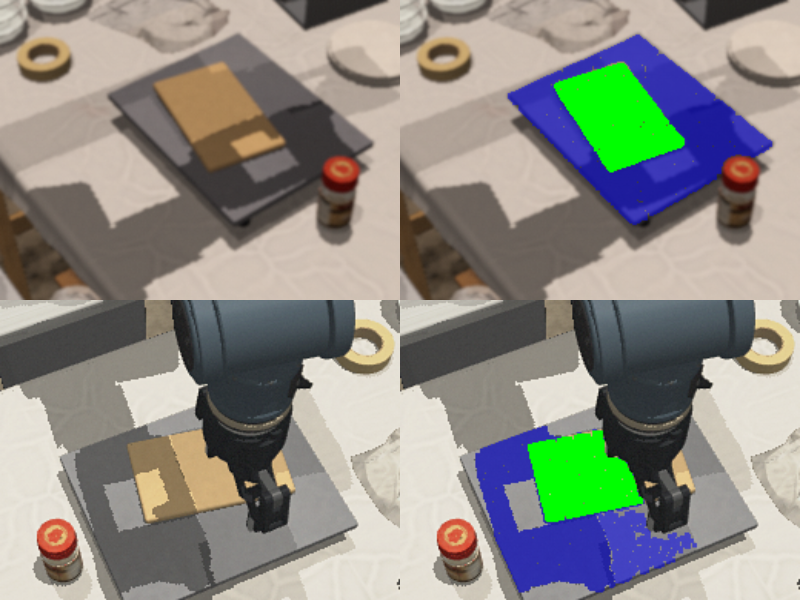

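Scene camera result:

| Item | Measurement |
|---|---|
| Stand near edge | x≈0.406, with stand yaw about −0.5° |
| Board centre | ≈(0.503, 0.032) |
| Board yaw | ≈ −10.9° |

The board's far edge has to end at x≈0.481. I'll open the jaws along the edge, so the two fingertips square the board as they push, and come down behind it.

```bash
python3 -m inch '[[-1,[0.3,-0.2,0.0],[0,0,0.2514]],[-1,[0.3,-0.2,0.2],[0,0,0.2514]],[-1,[0.3,-0.2,0.4],[0,0,0.2514]],[-1,[0.3,-0.2,0.6],[0,0,0.2514]],[-1,[0.3,-0.2,0.8],[0,0,0.2514]],[-1,[0.3,-0.2,1],[0,0,0.2514]],[-1,[0.3,-0.2,1],[0,0,0.2514]],[-1,[0.3,-0.2,1],[0,0,0.2514]],[-1,[0.3,-0.2,1],[0,0,0.2514]],[-1,[0.3,-0.2,1],[0,0,0.2514]],[-1,[0.3,-0.2,1],[0,0,0.2514]],[-1,[0.3,-0.2,1],[0,0,0.2514]],[-1,[0.3,-0.2,1],[0,0,0.2514]]]'
python3 - <<'E'
from h import *
s=sense();print(np.round(s["tcp_pos"],4),R.from_quat(s["tool_rot"]).as_matrix().round(3).tolist(),s["force"])
p,d=snapshot("wrist");cv2.imwrite("pics/w1.png",p)
p,d=snapshot("side");cv2.imwrite("pics/side1.png",p);np.save("pics/side1.npy",d)
P,b,t=masks("side",p,d)
for nm,m,z in(("board",b,.062),("stand",t,.05)):
    r,w=rect("side",m,z);print(nm,np.round(r[0]),np.round(r[1]),round(r[2],1),np.round(cv2.boxPoints(r)).tolist())
E
```

```text
t: 1.4
tcp_pos: [0.6048, 0.0301, 0.131]
tool_rot: [1.0, -0.004, -0.0, -0.0]
force: [0.8, 0.2, 0.6]
finger_gap: 0.998
[0.6048 0.0301 0.131 ] [[1.0, -0.007, -0.001], [-0.007, -1.0, 0.0], [-0.001, -0.0, -1.0]] [0.75091051 0.16158769 0.62673536]
board [500.   2.] [121. 116.] 78.7 [[432.0, -45.0], [545.0, -68.0], [569.0, 50.0], [455.0, 73.0]]
stand [528.  -4.] [174. 242.] 89.8 [[407.0, -90.0], [649.0, -91.0], [650.0, 82.0], [408.0, 83.0]]
```

View pics/w1.png

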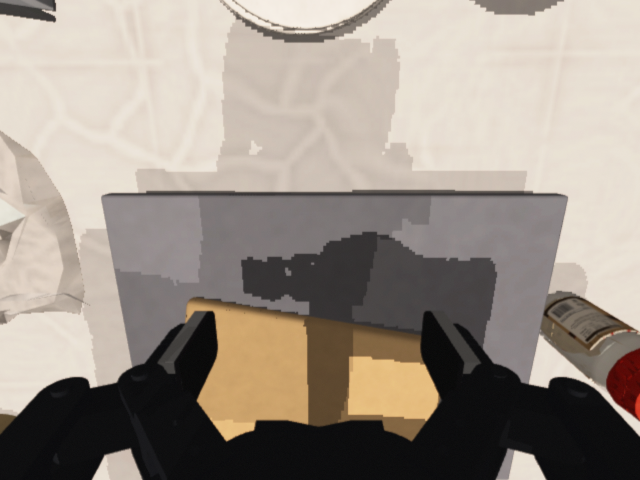

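View pics/side1.png

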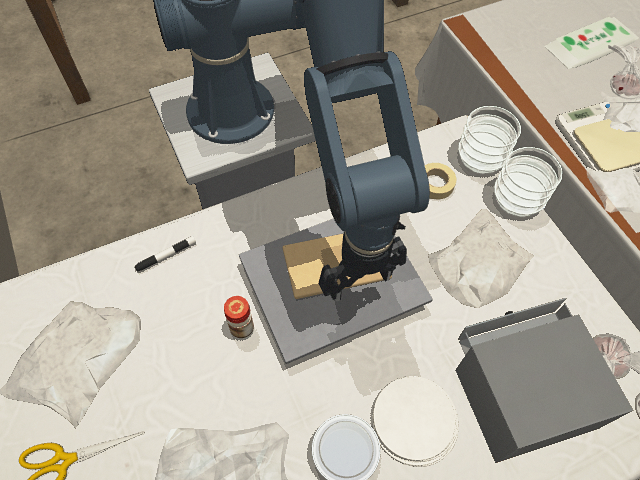

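The wrist view shows the board's far edge running from (190,298) to (425,335). The fingertips are at about (205,315) and (435,315), still high above it. I'll cast that edge to the board's top plane before going down.

```bash
python3 - <<'E'
from h import *
print(np.round(cast("wrist",[[192,298],[300,315],[420,331]],.062)*1000))
print("stand far", np.round(cast("wrist",[[105,195],[566,195]],.05)*1000))
print("tips", np.round(cast("wrist",[[205,313],[435,313]],.131+.013)*1000), camera_info("wrist")["origin"])
E
```

```text
[[581. 114.  62.]
 [568.  43.  62.]
 [556. -38.  62.]]
stand far [[ 647.  165.   50.]
 [ 645. -127.   50.]]
tips [[613.  76. 144.]
 [612. -18. 144.]] [0.68061409 0.02935229 0.27302166]
```

```bash
python3 -m inch '[[-1,[0.02,0,0.2],[0,0,0]],[-1,[0.02,0,0.4],[0,0,0]],[-1,[0.02,0,0.55],[0,0,0]],[-1,[0.02,0,0.65],[0,0,0]],[-1,[0.02,0,0.73],[0,0,0]],[-1,[0.02,0,0.76],[0,0,0]],[-1,[0.02,0,0.76],[0,0,0]],[-1,[0.02,0,0.76],[0,0,0]]]'
python3 - <<'E'
from h import *
s=sense();print(np.round(s["tcp_pos"],4),np.round(s["force"],2))
p,d=snapshot("wrist");cv2.imwrite("pics/w2.png",p)
E
```

```text
t: 2.3
tcp_pos: [0.6074, 0.0299, 0.0558]
tool_rot: [1.0, -0.004, 0.001, 0.0]
force: [-0.0, -1.4, -0.7]
finger_gap: 0.995
[0.6074 0.0299 0.0558] [-0.05 -1.44 -0.75]
```

View pics/w2.png

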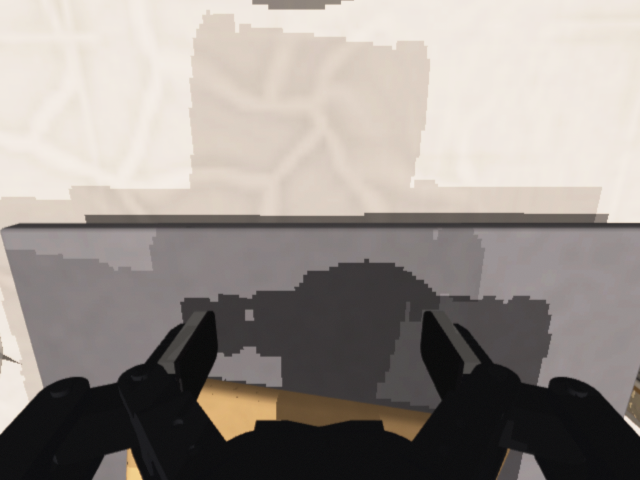

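The fingertips are behind the board, whose far edge is at rows 380–410, and there is no contact yet. I'll lower gently.

```bash
python3 -m inch '[[-1,[0,0,0.05],[0,0,0]],[-1,[0,0,0.08],[0,0,0]],[-1,[0,0,0.11],[0,0,0]],[-1,[0,0,0.12],[0,0,0]],[-1,[0,0,0.12],[0,0,0]]]'; python3 -m inch '[[-1,[0,0,0.01],[0,0,0]],[-1,[0,0,0.02],[0,0,0]],[-1,[0,0,0.02],[0,0,0]]]'
```

```text
t: 2.85
tcp_pos: [0.6068, 0.03, 0.043]
tool_rot: [1.0, -0.004, -0.0, -0.0]
force: [0.2, -1.0, 0.1]
finger_gap: 1.005
t: 3.15
tcp_pos: [0.6069, 0.03, 0.0412]
tool_rot: [1.0, -0.004, -0.0, -0.0]
force: [0.2, -0.3, 1.0]
finger_gap: 1.0
```

The TCP is at 0.041 without contact, so the open tips are about 4 mm above the stand top. Now I start the push.

```bash
python3 -m inch '[[-1,[-0.04,0,0],[0,0,0]],[-1,[-0.08,0,0],[0,0,0]],[-1,[-0.11,0,0],[0,0,0]],[-1,[-0.14,0,0],[0,0,0]],[-1,[-0.17,0,0],[0,0,0]],[-1,[-0.2,0,0],[0,0,0]],[-1,[-0.23,0,0],[0,0,0]],[-1,[-0.26,0,0],[0,0,0]],[-1,[-0.29,0,0],[0,0,0]],[-1,[-0.32,0,0],[0,0,0]],[-1,[-0.35,0,0],[0,0,0]],[-1,[-0.38,0,0],[0,0,0]],[-1,[-0.41,0,0],[0,0,0]],[-1,[-0.44,0,0],[0,0,0]],[-1,[-0.46,0,0],[0,0,0]],[-1,[-0.46,0,0],[0,0,0]]]'
python3 - <<'E'
from h import *
s=sense();print(np.round(s["tcp_pos"],4),np.round(s["force"],2))
p,d=snapshot("wrist");cv2.imwrite("pics/w3.png",p)
n="scene";p,d=snapshot(n);cv2.imwrite("pics/scene3.png",p)
P,b,t=masks(n,p,d)
for nm,m,z in(("board",b,.062),("stand",t,.05)):
    r,w=rect(n,m,z);print(nm,np.round(r[0]),np.round(r[1]),round(r[2],1),np.round(cv2.boxPoints(r)).tolist())
cv2.imwrite("pics/c3.png",np.hstack([cv2.resize(p[140:340,200:460],(400,308)),cv2.resize(cv2.imread("pics/w3.png"),(400,308))]))
E
```

```text
t: 4.75
tcp_pos: [0.5605, 0.0304, 0.0413]
tool_rot: [1.0, -0.004, -0.0, -0.0]
force: [-0.9, -0.9, -0.1]
finger_gap: 1.002
[0.5605 0.0304 0.0413] [-0.87 -0.86 -0.09]
board [487.  27.] [195. 120.] 83.8 [[416.0, -63.0], [536.0, -76.0], [557.0, 117.0], [437.0, 130.0]]
stand [523.  16.] [304. 243.] 89.5 [[400.0, -135.0], [643.0, -137.0], [646.0, 168.0], [403.0, 170.0]]
```

View pics/c3.png

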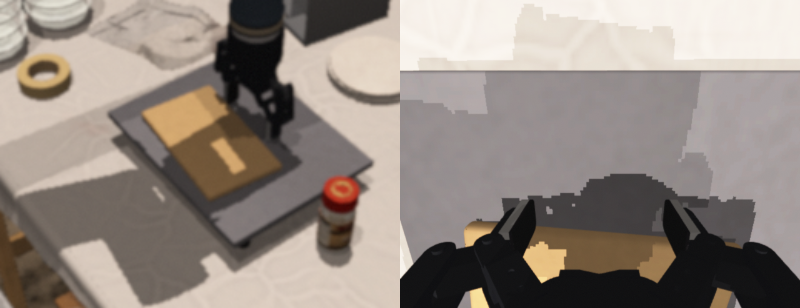

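The board has slid and turned from −10.9° to about −6° and lies flat. I continue toward TCP x≈0.51.

```bash
python3 -m inch '[[-1,[-0.02,0,0],[0,0,0]],[-1,[-0.05,0,0],[0,0,0]],[-1,[-0.08,0,0],[0,0,0]],[-1,[-0.11,0,0],[0,0,0]],[-1,[-0.14,0,0],[0,0,0]],[-1,[-0.17,0,0],[0,0,0]],[-1,[-0.2,0,0],[0,0,0]],[-1,[-0.23,0,0],[0,0,0]],[-1,[-0.26,0,0],[0,0,0]],[-1,[-0.29,0,0],[0,0,0]],[-1,[-0.32,0,0],[0,0,0]],[-1,[-0.35,0,0],[0,0,0]],[-1,[-0.38,0,0],[0,0,0]],[-1,[-0.41,0,0],[0,0,0]],[-1,[-0.44,0,0],[0,0,0]],[-1,[-0.47,0,0],[0,0,0]],[-1,[-0.49,0,0],[0,0,0]],[-1,[-0.5,0,0],[0,0,0]],[-1,[-0.5,0,0],[0,0,0]]]'
python3 - <<'E'
from h import *
s=sense();print(np.round(s["tcp_pos"],4),np.round(s["force"],2))
p,d=snapshot("wrist");cv2.imwrite("pics/w4.png",p)
n="scene";p,d=snapshot(n);cv2.imwrite("pics/scene4.png",p)
P,b,t=masks(n,p,d)
for nm,m,z in(("board",b,.062),("stand",t,.05)):
    r,w=rect(n,m,z);print(nm,np.round(r[0]),np.round(r[1]),round(r[2],1),np.round(cv2.boxPoints(r)).tolist())
cv2.imwrite("pics/c4.png",np.hstack([cv2.resize(p[140:340,200:460],(400,308)),cv2.resize(cv2.imread("pics/w4.png"),(400,308))]))
E
```

```text
t: 6.75
tcp_pos: [0.5106, 0.0309, 0.0413]
tool_rot: [1.0, -0.004, -0.0, -0.0]
force: [0.8, 0.3, -0.5]
finger_gap: 0.999
[0.5106 0.0309 0.0413] [ 0.77  0.32 -0.46]
board [441.  22.] [194. 119.] 89.2 [[380.0, -74.0], [499.0, -76.0], [502.0, 118.0], [383.0, 120.0]]
stand [515.  17.] [304. 258.] 89.5 [[385.0, -134.0], [643.0, -137.0], [645.0, 168.0], [387.0, 170.0]]
```

View pics/c4.png

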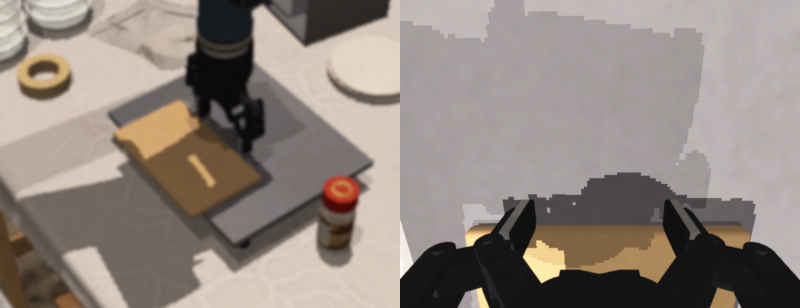

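The board is now square, at 89.2° against 89.5° for the stand. It overhangs about 19–20 mm, so 20.5 mm remains.

```bash
python3 -m inch '[[-1,[-0.02,0,0],[0,0,0]],[-1,[-0.04,0,0],[0,0,0]],[-1,[-0.06,0,0],[0,0,0]],[-1,[-0.08,0,0],[0,0,0]],[-1,[-0.1,0,0],[0,0,0]],[-1,[-0.12,0,0],[0,0,0]],[-1,[-0.14,0,0],[0,0,0]],[-1,[-0.16,0,0],[0,0,0]],[-1,[-0.18,0,0],[0,0,0]],[-1,[-0.195,0,0],[0,0,0]],[-1,[-0.205,0,0],[0,0,0]],[-1,[-0.205,0,0],[0,0,0]]]'
python3 - <<'E'
from h import *
s=sense();print(np.round(s["tcp_pos"],4),np.round(s["force"],2))
p,d=snapshot("wrist");cv2.imwrite("pics/w5.png",p)
for n in("scene","side"):
    p,d=snapshot(n);cv2.imwrite(f"pics/{n}5.png",p)
    P,b,t=masks(n,p,d)
    for nm,m,z in(("board",b,.062),("stand",t,.05)):
        r,w=rect(n,m,z);print(n,nm,np.round(r[0]),np.round(r[1]),round(r[2],1),np.round(cv2.boxPoints(r)).tolist())
E
```

```text
t: 8.05
tcp_pos: [0.4902, 0.0311, 0.0413]
tool_rot: [1.0, -0.004, -0.0, -0.0]
force: [0.8, 0.7, -0.1]
finger_gap: 1.001
[0.4902 0.0311 0.0413] [ 0.77  0.65 -0.07]
scene board [421.  22.] [194. 120.] 89.4 [[360.0, -74.0], [480.0, -75.0], [482.0, 118.0], [362.0, 119.0]]
scene stand [504.  17.] [304. 278.] 89.7 [[364.0, -135.0], [643.0, -136.0], [644.0, 168.0], [366.0, 170.0]]
side board [425. -12.] [113. 116.] 89.5 [[366.0, -69.0], [482.0, -70.0], [483.0, 44.0], [367.0, 45.0]]
side stand [491.  45.] [249. 263.] 89.5 [[358.0, -78.0], [621.0, -81.0], [623.0, 168.0], [360.0, 171.0]]
```

View pics/side5.png

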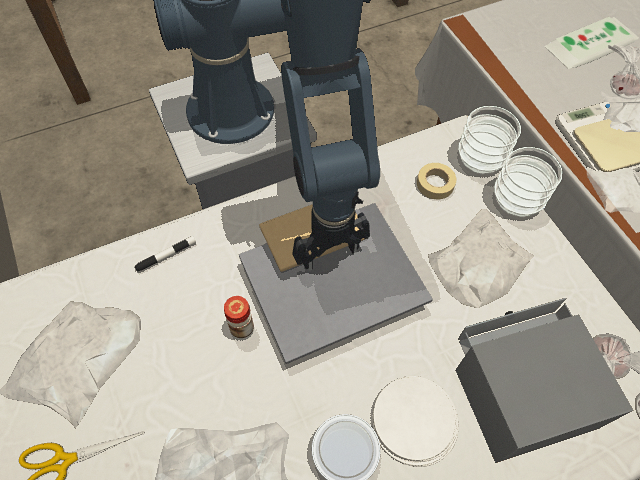

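The overhang is 38 mm from the scene view and 41 mm from the side view. The board is square and about 5 mm off centre. I'll back straight away from it first, then rise.

```bash
python3 -m inch '[[-1,[0.05,0,0],[0,0,0]],[-1,[0.15,0,0],[0,0,0]],[-1,[0.3,0,0],[0,0,0]],[-1,[0.4,0,0],[0,0,0]],[-1,[0.5,0,-0.1],[0,0,0]],[-1,[0.6,0,-0.4],[0,0,0]],[-1,[0.7,0,-0.7],[0,0,0]],[-1,[0.8,0,-1],[0,0,0]],[-1,[0.9,0,-1],[0,0,0]],[-1,[1,0,-1],[0,0,0]],[-1,[1,0,-1],[0,0,0]],[-1,[1,0,-1],[0,0,0]]]'
python3 - <<'E'
from h import *
s=sense();print(np.round(s["tcp_pos"],4),np.round(s["force"],2))
for n in("scene","side"):
    p,d=snapshot(n);cv2.imwrite(f"pics/{n}6.png",p)
    q=cv2.imread(f"pics/{n}0.png")
    P,b,t=masks(n,p,d); print("board z",np.round(np.percentile(P[b>0][:,2],[10,50,90]),4))
    for nm,m,z in(("board",b,.062),("stand",t,.05)):
        r,w=rect(n,m,z);print(n,nm,np.round(r[0]),np.round(r[1]),round(r[2],1),np.round(cv2.boxPoints(r)).tolist())
    D=cv2.absdiff(p,q).max(2)
    for nm,(x0,y0,x1,y1) in (dict(jar=(405,255,436,306),tape=(205,172,250,205),marker=(325,350,395,410)) if n=="scene" else dict(jar=(220,292,256,342),tape=(412,158,460,202),marker=(130,235,200,275))).items():
        sh,_=cv2.phaseCorrelate(q[y0:y1,x0:x1].mean(2),p[y0:y1,x0:x1].mean(2)); print(nm,"shift px",np.round(sh,2),"mean diff",D[y0:y1,x0:x1].mean().round(1))
E
```

```text
t: 9.4
tcp_pos: [0.5893, 0.0303, 0.1396]
tool_rot: [1.0, -0.004, -0.002, -0.0]
force: [0.3, -0.1, -0.4]
finger_gap: 1.0
[0.5893 0.0303 0.1396] [ 0.32 -0.09 -0.38]
board z [0.059  0.0614 0.0634]
scene board [421.  22.] [194. 119.] 89.6 [[361.0, -75.0], [479.0, -75.0], [481.0, 118.0], [362.0, 119.0]]
scene stand [505.  17.] [304. 280.] 89.6 [[364.0, -134.0], [644.0, -137.0], [646.0, 168.0], [367.0, 170.0]]
jar shift px [-0.08 -0.09] mean diff 5.4
tape shift px [0.53 0.03] mean diff 3.1
marker shift px [-0.04 -0.02] mean diff 3.3
board z [0.0589 0.0613 0.0637]
side board [425.   5.] [149. 116.] 89.6 [[366.0, -69.0], [482.0, -70.0], [484.0, 79.0], [367.0, 80.0]]
side stand [505.  39.] [262. 291.] 89.3 [[358.0, -90.0], [648.0, -94.0], [652.0, 168.0], [361.0, 172.0]]
jar shift px [-0.01 -0.01] mean diff 2.5
tape shift px [-0.23  0.74] mean diff 25.6
marker shift px [0.   0.01] mean diff 1.7
```

View pics/scene6.png

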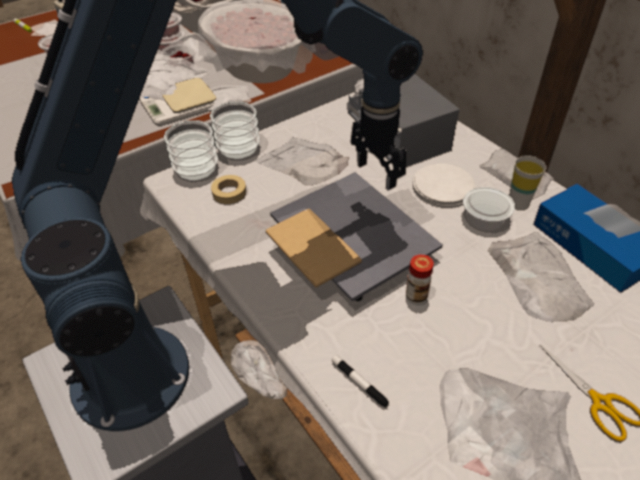

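The scene view shows the board flat, overhanging the near edge around (265,235)–(320,283). The jar (420,280), tape (229,189) and marker (360,382) are where they started, and the gripper is clear of everything. I'm handing in.

```bash
python3 -c "
from station import *
print(sign_off())"
```

```text
the job is handed in; nothing more can be done
None
```

I pushed the board toward the robot with both open fingertips against its far long side. The two contact points turned it square as it slid, then I backed away, rose clear and handed in at about 9.5 s.

My last checks, made after the gripper had let go:

| Check | Result |
|---|---|
| Overhang past the near edge | About 40 mm (scene camera), about 41 mm (side camera) |
| Squareness | Parallel to the edge within about 0.3° |
| Centre along the edge | About 5 mm from the stand's middle |
| Board height | Top surface at about 61 mm in both views, so lying flat on the stand |
| Salt jar, marker | Image shift under 0.1 px in both views, so not moved |
| Tape roll | 0.5 px (scene) and 0.8 px (side) apparent shift |

- **Tape roll:** the side-view comparison also had a large brightness difference. I put that down to a changed arm or shadow in that crop, and the roll looks unmoved in the scene picture.
- **Camera disagreement:** during the push the two cameras differed by about 3 mm on the overhang, 38 mm against 41 mm. Both are well inside the 30–50 mm allowed.
- **Verdict:** the hand-in reported none, as expected.

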